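# Turn the keypad case over and latch its stand

## Task

The shut keypad case leans on the sloping stand with its lid up. Pinch lid and base together, turn the case over without letting it come apart, lay it back in the stand with the lid underneath, flat on the slope and down against the stop, and let go; then push the stand's gate shut until its latch snaps in. Leave the caliper, tin, spool, label roll and the pen before the stand where they lie.

Things in the scene. Friction and masses are not known exactly. Their poses are not given: they have to be found in the camera images.
- stand: fixed metal stand, foot about 160 x 180 x 6 mm. Origin on the bench under its middle, x away from the robot (to the low end), z up. Its 112 mm wide bed slopes down at 45 degrees towards +x, from z = 81 at x = -21 to z = 37 at x = +23 mm, where a 38 mm stop plate stands square to the bed. Side cheeks, 104 mm apart inside, rise 20 mm above the bed
- bed_edge (a point): middle of the bed's upper edge, on its surface. The upper 48 mm of the lid (43 mm of the base) hang free beyond it, so that a finger fits beneath; 4 mm bed plate, open space under it on the robot's side
- seat (a point): the middle of the shut case (110 x 84 x 32 mm) when it lies flat on the bed and against the stop, either way up: in the stand's frame at x = -5, y = 0, z = 87 mm
- case_base: grey open box, 100 x 74 x 28 mm outside. Origin: the middle of the shut case (16 mm from its outer bottom); x along its length (at the start down the slope), y across, z from base to lid (at the start up and away from the robot at 45 degrees). 0.1 kg. The lid lies on its rim, held by nothing else
- case_lid: clear lid, 110 x 84 mm, 4 mm plate, with a 12 mm deep skirt that goes loosely (2 mm all round) over the base; nothing locks it. Origin and axes as for case_base when shut (16 mm from its outer top); up to 2 mm sideways play. The shut case is 32 mm thick. 0.08 kg
- keypad: keypad module, 78 x 62 x 18 mm, 0.11 kg, loose inside the case, origin at the centre of its back
- gate (a joint): upright hinge of the gate: 0 = shut across the high (near) end of the stand against a hard stop, positive = open towards the robot, 2.3 at most; starts at 1.6 to 2.1. Light friction: it stays where it is left
- gate_hinge (a point): on the gate's hinge axis (pin 135 mm high), at x = -75, y = -78 mm in the stand's frame, 108 mm up. Shut, the 6 mm thick panel runs from it along the stand's +y to 127 mm, from 86 to 130 mm high; open by angle a it is turned by a anticlockwise seen from above. A latch case, 18 mm thick, sits on it 103 to 133 mm from the axis
- gate_push (a point): on the outer face of the gate (the face to push to shut it), 85 mm from the hinge axis, 108 mm above the bench, on the plain panel; 3 mm from the panel's middle plane
- strike (a point): inner edge of the fixed strike, on a post 123 mm high opposite the hinge, 143 mm from it; between hinge and strike the way is free while the gate is open
- gate_latch (a joint): sprung bevelled bolt at the gate's free end: 0 = fully out, up to 0.011 m = pushed in. The strike pushes it in from about 0.1 rad to 0.02 rad of closing; it snaps out when the gate is shut and then holds it. 3 to 9 N at gate_push take it over
- caliper: the caliper, 210 mm, on the bench behind the trays, a bystander; leave it alone
- tin: the round steel tin, 69 mm across, 40 mm high, a bystander; leave it alone
- spool: the solder spool, 64 mm across, a bystander; leave it alone
- label_roll: the white label roll, 72 mm across, a bystander; leave it alone
- pen: the marker pen, 130 mm, in front of the stand, a bystander; leave it alone

How it is judged:
On the way:
1. the case, still shut, lies in the stand with its lid underneath, and is let go (angle between each of case_lid, case_base's own z axis and vertical above 2.2 rad and angle between case_base's own z axis and vertical below 2.51 rad and angle between the y axis of case_base and the y axis of stand, either way round below 0.2 rad and distance between case_base and seat below 0.018 m and distance between case_base and case_lid below 0.007 m and distance between keypad and case_base below 0.035 m and contact force between the fingers and case_base below 0.2 N and contact force between the fingers and case_lid below 0.2 N), for 0.2 s.
At the end, for the whole second after the job is handed in: Shut case at rest in the stand, lid underneath: middle within 18 mm of the seat, flat on the slope to 9 degrees, square to the stand to 11, lid and base within 7 mm of fully together, keypad inside; gate under 0.03 rad, its latch out within 2 mm (angle between each of case_lid, case_base's own z axis and vertical above 2.2 rad and angle between case_base's own z axis and vertical below 2.51 rad and angle between the y axis of case_base and the y axis of stand, either way round below 0.2 rad and distance between case_base and seat below 0.018 m and distance between case_base and case_lid below 0.007 m and distance between keypad and case_base below 0.035 m and linear speed of each of case_base, case_lid below 0.02 m/s and value of joint gate below 0.03 rad and value of joint gate_latch below 0.002 m); the robot touches nothing.
It fails at once if lid and base come apart (more than 10 mm from fully together) (distance between case_base and case_lid above 0.01 m).
It fails at once if a bystander (caliper, tin, spool, label roll or pen) is moved more than 30 mm (distance of any of caliper, tin, spool, label_roll, pen from where it was at the start of the episode above 0.03 m).
It also fails if it takes over 64 s, if anything falls off the work surface, if the arm or the gripper's body presses on something with over 40 N, if the wrist force passes 120 N, or if a joint passes its speed limit or range.

## Robot

A 7-joint arm with a two-finger parallel gripper is mounted at the origin on a cart in front of the work surface, level with it; the furniture and walls round the work are solid. World frame = base frame: x ahead of the robot, y to its left, z up, the work surface at z = 0. Lengths are in m, angles in rad, forces in N, time in s.
With the tool pointing down it reaches from about 0.425 to 0.925 m from the base axis. Payload 6.8 kg.
Tool frame: the origin (TCP) lies midway between the tips of the shut fingers; the grasp point (between the pads) lies 19 mm behind it; x points along the fingers, y is the direction in which the jaws open and shut, and the axes are right-handed (so a half turn about x gives the same grasp; the last joint's range is limited). The gripper opens to 85 mm and grips with 20 to 120 N. Pads are 22 mm wide; open, the fingers measure 114 mm over their backs; the gripper's body (76 mm by 85 mm) begins 54 mm behind the grasp point. The pads swing forward as they close: fully open they stand 13 mm farther back than shut.
Start: joints at [-1.273, 0.477, 0.022, 1.555, -0.011, 1.109, -0.083], TCP at [0.266, 0.62, 0.231] pointing down, gripper open.
Joint ranges: [-2.96, 2.96], [-0.34, 2.1], [-1.41, 1.46], [0.24, 2.44], [-1.37, 4.51], [0.17, 1.92], [-2.96, 2.96]. Speed limits (rad/s): [2.39, 2.39, 3.14, 3.14, 3.14, 3.14, 3.14].

## Interface

Orientations are given as a rotation vector (axis times angle).
In Python, from bench import r gives the robot as it stands.
- The arm moves only by the tool carry_out, never from a script. Its argument "targets" is one flat list of numbers, 7 for each row, row after row: the finger opening in m, from 0 to 0.0854, then the shift along the tool's x, y, z in m, then the turn, a rotation vector about the tool's x, y, z in units of 5 degrees (1.0 is 5 degrees). A call has 1 to 12 rows; each row is the pose to reach, as a shift and turn from the pose measured when the call began, along the tool's axes at that moment; what a row does not reach only later rows make up. A row lasts 1/8 s, in which the tool goes at most 62.5 mm and 10.7 degrees, less where a joint would pass 70% of its speed; a pose out of reach is approached as far as the arm can. A call with a gripper value outside its range is refused whole. The fingers move at their own pace and stop on an object; "squeeze" is the grip in N (left out, the last holds). Time passes only in rows, so rows that repeat a pose let the fingers close. It gives the time, the measured TCP pose, the force and the opening at its end, in the units of the state.
- r.get_obs(): the state, without advancing time (a new reading comes with each control period).
- r.grab_frame(name): name is "side" or "top" or "wrist"; returns the picture (384x512x3 uint8, blue, green, red); there is no depth.
- r.camera_info(name): a dict with "fx", "fy", "cx", "cy" (pixels), "xyz" and "orientation" of the camera in the world. Camera axes: x right, y up, looking along -z (the intrinsics and any distortion apply to the point x, -y, -z); pixel columns grow to the right and rows downward; lengths in m; the calibration is good to about 2 mm. A picture is of the moment at which its call begins: read the wrist's pose just before it. camera_info takes no time and is no camera call; for the wrist camera it gives the pose at the moment of the call.
- r.hand_in(): hands the job in, once; it reports no verdict.
The state is a dict: "clock": time; "joints": joint angles; "qvel": joint speeds; "tau": joint torques, N m; "tcp_pos": TCP position; "orientation": TCP orientation; "contact_force": force on the tool from outside, world axes, zero at the start; "moment": the same for the moment, N m; "grip_width": finger opening in m.
Only numpy, scipy, OpenCV 4.12 (cv2) and the standard library are available. Lean on these libraries where they do the work, as an engineer would, in place of code of your own. Each camera call takes 0.05 s, during which the arm holds its last target. There are 200 camera calls.

## Working session

There is one attempt and no reset: what is moved stays moved. The work goes in short steps, Python scripts to look and compute and a tool call to move; the robot and the scene stay as the last step left them, time stands still between calls to the robot, and variables do not carry over. Pictures are saved under pics/ and viewed, about 8 in all and at most 12, crops included, and the job is handed in when it is done.

Besides the shell and the picture viewer there is one more tool, called after "Call:" by a JSON object that holds its "op" and its "data", one argument or row to a line. carry_out: Moves the arm, as the interface text tells. Its arguments: {"type":"object","properties":{"targets":{"type":"array","items":{"type":"number"}},"squeeze":{"type":"number"}},"required":["targets"]}

```bash
mkdir -p pics; ls
python3 - <<'E'
from bench import r
import cv2,numpy as np
np.set_printoptions(precision=4,suppress=True)
print(r.get_obs())
for n in ("side","top","wrist"):
    print(n,r.camera_info(n)); cv2.imwrite(f"pics/{n}0.png",r.grab_frame(n))
a=[cv2.imread(f"pics/{n}0.png") for n in("side","top")]
E
```

```text
pics
{'clock': 0.0, 'joints': array([-1.2732,  0.4778,  0.0223,  1.5565, -0.0115,  1.1093, -0.0831]), 'qvel': array([ 0.0005, -0.0001,  0.0004, -0.0009, -0.0014,  0.0002,  0.001 ]), 'tau': array([ -0.    , -59.6448,   1.6076, -28.1197,   0.0123,   0.0095,
         0.    ]), 'tcp_pos': array([0.2662, 0.6196, 0.2303]), 'orientation': array([ 0.3168,  1.5475, -0.3197]), 'contact_force': array([ 0.102 , -0.3055, -0.5865]), 'moment': array([ 0.0039, -0.0212,  0.0277]), 'grip_width': 0.08527275916145512}
side {'fx': 409.7159901165435, 'fy': 409.7159901165435, 'cx': 256.75254807784495, 'cy': 189.7940283996609, 'xyz': array([ 0.366 , -0.6332,  0.4955]), 'orientation': array([ 1.1377, -0.0989, -0.1983])}
top {'fx': 408.7382137649876, 'fy': 408.7382137649876, 'cx': 251.4408780745153, 'cy': 194.86865101431474, 'xyz': array([0.3878, 0.2139, 1.2611]), 'orientation': array([ 0.1171, -0.076 , -1.5921])}
wrist {'fx': 309.2420179242609, 'fy': 309.2420179242609, 'cx': 256.8861636109533, 'cy': 190.23872328828756, 'xyz': array([0.1877, 0.6538, 0.3734]), 'orientation': array([-0.2935, -0.1922,  1.1528])}
```

View pics/side0.png

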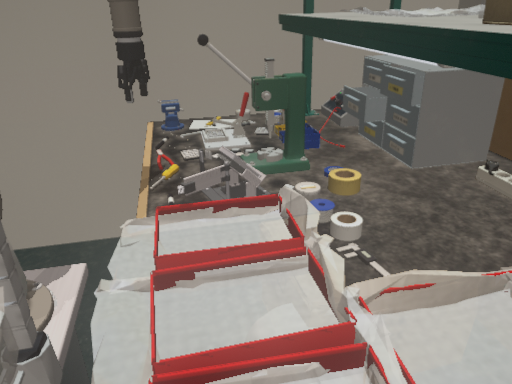

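View pics/top0.png

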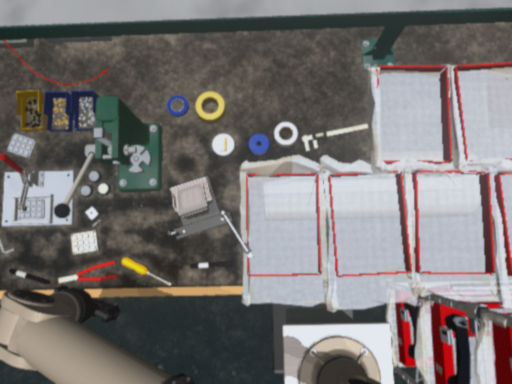

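The side view shows the stand around (230,185). In the top view the case is at about (192,197), the open gate runs from about (225,212) to (250,253), and the pen is at (205,265). I'll enlarge both.

Run:
```python
import cv2,numpy as np
s=cv2.imread("pics/side0.png")[130:220,160:285]; t=cv2.imread("pics/top0.png")[165:275,155:265]
S=cv2.resize(s,None,fx=6,fy=6,interpolation=cv2.INTER_CUBIC)[:, :750]
T=cv2.resize(t,None,fx=5.4,fy=5.4,interpolation=cv2.INTER_CUBIC)
for im,f,u0,v0 in((S,6,160,130),(T,5.4,155,165)):
    for k in range(0,130,10):
        x=int(k*f)
        if x<im.shape[1]: cv2.line(im,(x,0),(x,6),(0,0,255),1); cv2.putText(im,str(u0+k),(x,16),0,.35,(0,255,255))
        if x<im.shape[0]: cv2.line(im,(0,x),(6,x),(0,0,255),1); cv2.putText(im,str(v0+k),(6,x+4),0,.35,(0,255,255))
cv2.imwrite("pics/s1.png",S);cv2.imwrite("pics/t1.png",T)
```

```text
(no output)
```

View pics/s1.png

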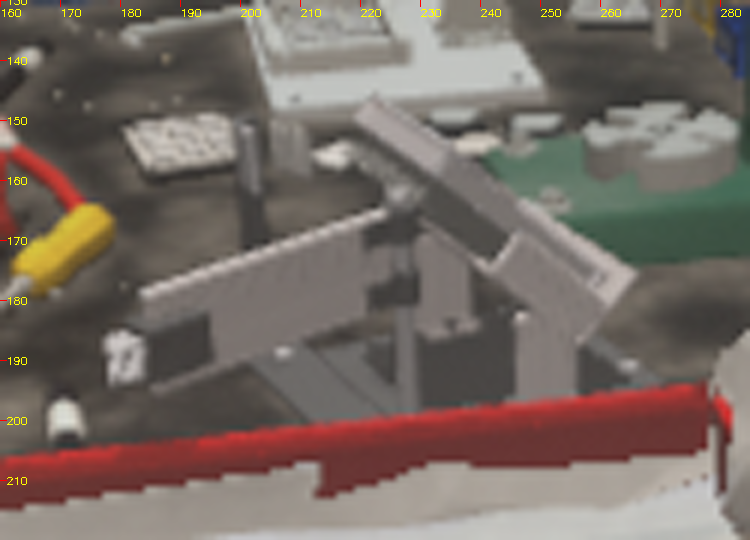

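View pics/t1.png

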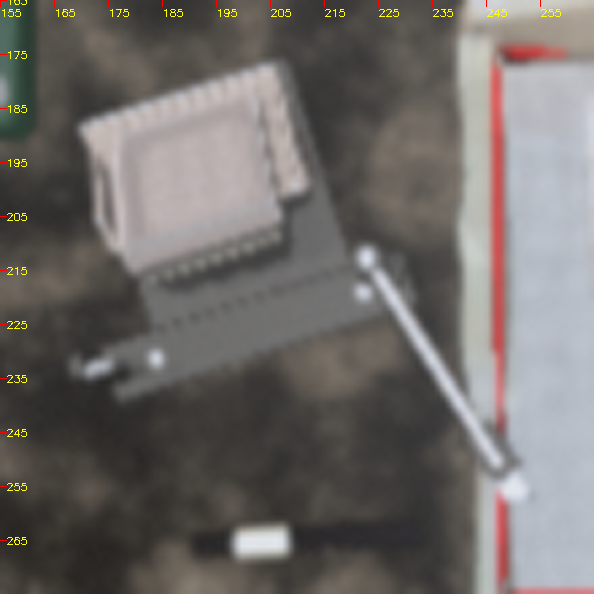

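```bash
cat > h.py <<'E'
import numpy as np,cv2
from scipy.spatial.transform import Rotation as R
from scipy.optimize import least_squares
np.set_printoptions(precision=4,suppress=True)
D=np.array([1,0,-1])/2**.5; N=np.array([1,0,1])/2**.5; Y=np.array([0,1,0])
SEAT=np.array([-.005,0,.087])
def proj(c,P):
    p=(np.atleast_2d(P)-c["xyz"])@R.from_rotvec(c["orientation"]).as_matrix()
    return np.c_[c["cx"]+c["fx"]*p[:,0]/-p[:,2], c["cy"]-c["fy"]*p[:,1]/-p[:,2]]
def gate(a,s,off,z): # s along panel, off outward(-x when shut)
    u=np.array([-np.sin(a),np.cos(a)]);o=np.array([-np.cos(a),-np.sin(a)])
    return np.r_[np.array([-.075,-.078])+s*u+off*o,z]
def W(p,q): # stand->world
    return R.from_euler("z",p[2]).apply(q)+[p[0],p[1],0]
def case(a,b,c): return SEAT+a*D+b*Y+c*N
E
python3 - <<'E'
from h import *
from bench import r
ct,cs=r.camera_info("top"),r.camera_info("side")
T=lambda x,y:(155+x/5.4,165+y/5.4); S=lambda x,y:(160+x/6,130+y/6)
def obs(a): return [
 ("hinge",ct,T(366,257),[-.075,-.078,.135]),
 ("gend",ct,T(500,462),gate(a,.127,0,.130)),
 ("strike",ct,T(98,368),[-.075,.075,.123]),
 ("footNL",ct,T(115,400),[-.08,.09,.006]),
 ("footNR",ct,T(415,305),[-.08,-.09,.006]),
 ("lidFL",ct,T(82,128),case(.055,.042,.016)),   # far left
 ("lidFR",ct,T(272,65),case(.055,-.042,.016)),
 ("lidNL",ct,T(138,268),case(-.055,.042,.016)),
 ("lidNR",ct,T(280,225),case(-.055,-.042,.016)),
 ("s_hinge",cs,S(400,190),[-.075,-.078,.135]),
 ("s_gtop",cs,S(145,292),gate(a,.127,0,.130)),
 ("s_gbot",cs,S(155,392),gate(a,.127,0,.086)),
 ("s_strike",cs,S(245,125),[-.075,.075,.123]),
 ("s_lidNR",cs,S(445,150),case(-.055,-.042,.016)),
 ("s_lidNL",cs,S(372,97),case(-.055,.042,.016)),
]
f=lambda p:np.concatenate([proj(c,W(p,q))[0]-uv for _,c,uv,q in obs(p[3])])
best=min((least_squares(f,[.45,.35,y0,1.8],loss="soft_l1") for y0 in(-.5,0,.5)),key=lambda s:s.cost)
print(best.x,best.cost)
for (n,_,uv,_),e in zip(obs(0),f(best.x).reshape(-1,2)): print(n,np.round(uv,1),e.round(1))
p=best.x; print("seat",W(p,SEAT)); print("pts pen etc")
o=r.get_obs(); print(R.from_rotvec(o["orientation"]).as_matrix())
E
```

```text
[0.5253 0.4173 0.3389 1.7936] 30.83305697985995
hinge [222.8 212.6] [ 1.2 -0.4]
gend [247.6 250.6] [1.7 0.3]
strike [173.1 233.1] [-0.1 -1.2]
footNL [176.3 239.1] [ 1.  -2.6]
footNR [231.9 221.5] [ 0.3 -5.8]
lidFL [170.2 188.7] [4.6 2.2]
lidFR [205.4 177. ] [-4.2  3.9]
lidNL [180.6 214.6] [-2.5 -1.5]
lidNR [206.9 206.7] [-0.4 -4.2]
s_hinge [226.7 161.7] [-0.8  0. ]
s_gtop [184.2 178.7] [-0.5 -0.4]
s_gbot [185.8 195.3] [-0.3  0.2]
s_strike [200.8 150.8] [-0.1 -1.2]
s_lidNR [234.2 155. ] [-0.3 -1.5]
s_lidNL [222.  146.2] [-2.6 -1.1]
seat [0.5206 0.4156 0.087 ]
pts pen etc
[[-0.0005  0.3948  0.9188]
 [-0.0013  0.9188 -0.3948]
 [-1.     -0.0014  0.0001]]
```

```bash
cat >> h.py <<'E'
P0=np.array([.5253,.4173,.3389,1.7936])
def plan(o,pos,Rt):
    Rc=R.from_rotvec(o["orientation"]); d=Rc.inv().apply(pos-o["tcp_pos"]); t=(Rc.inv()*Rt).as_rotvec()
    return np.r_[d.round(4),np.round(np.degrees(t)/5,2)], "rows>=%.1f"%max(np.linalg.norm(d)/.0625,np.degrees(np.linalg.norm(t))/10.7)
def tool(x,y): # stand-frame x,y axes -> Rotation in world
    return lambda p:R.from_euler("z",p[2])*R.from_matrix(np.c_[x,y,np.cross(x,y)])
E
python3 - <<'E'
from h import *
from bench import r
o=r.get_obs()
for s in(1,-1): print(s,plan(o,W(P0,case(-.13,0,0)),tool(D,s*N)(P0)))
E
```

```text
1 (array([ 0.0519, -0.1494,  0.2466,  8.97  , -3.71  ,  8.49  ]), 'rows>=6.0')
-1 (array([  0.0519,  -0.1494,   0.2466, -24.86  , -10.32  ,  -4.51  ]), 'rows>=12.8')
```

Call:
{"op": "carry_out", "data": {
  "targets": [0.085,0.025,-0.075,0.12,4.5,-1.85,4.25,0.085,0.052,-0.149,0.247,8.97,-3.71,8.49,0.085,0.052,-0.149,0.247,8.97,-3.71,8.49,0.085,0.052,-0.149,0.247,8.97,-3.71,8.49,0.085,0.052,-0.149,0.247,8.97,-3.71,8.49,0.085,0.052,-0.149,0.247,8.97,-3.71,8.49,0.085,0.052,-0.149,0.247,8.97,-3.71,8.49,0.085,0.052,-0.149,0.247,8.97,-3.71,8.49,0.085,0.052,-0.149,0.247,8.97,-3.71,8.49],
  "squeeze": 80
}}

```text
clock: 1.27
tcp_pos: [0.4383, 0.3841, 0.1785]
orientation: [1.267, 0.865, -0.365]
contact_force: [1.0, -0.4, 0.0]
grip_width: 0.0847
```

Run:
```python
from h import *
from bench import r
o=r.get_obs(); print(o["clock"],o["joints"],o["tcp_pos"],o["orientation"]); print(plan(o,W(P0,case(-.13,0,0)),tool(D,N)(P0)))
c=r.camera_info("wrist"); im=r.grab_frame("wrist"); cv2.imwrite("pics/w1raw.png",im)
np.save("w1.npy",np.r_[c["xyz"],c["orientation"]]); 
cv2.imwrite("pics/w1.png",cv2.resize(im,(768,576)))
```

```text
1.275 [-1.7773  0.3035  0.7909  2.3679  1.6253  0.2698 -2.232 ] [0.4383 0.3841 0.1785] [ 1.2674  0.8646 -0.3651]
(array([-0.0029, -0.0024, -0.0025,  0.63  ,  0.15  ,  0.47  ]), 'rows>=0.4')
```

View pics/w1.png

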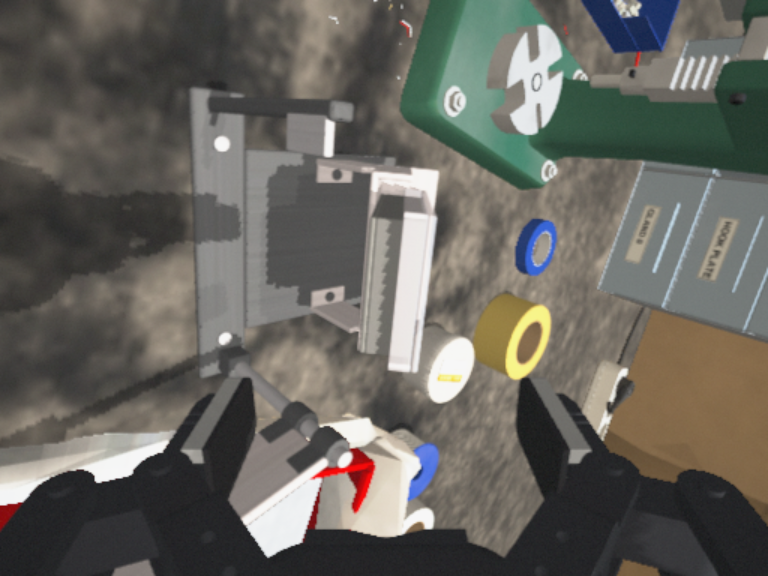

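The wrist view (scaled ×1.5) shows the case's upper end at x 360–438, y 168–372. The strike post top is at (342,110), the hinge pin top at (340,457), and the foot bolts are at (222,143) and (225,340).

```bash
python3 - <<'E'
from h import *
from bench import r
c=r.camera_info("wrist"); a=1.7936
q={"hinge":[-.075,-.078,.135],"strike":[-.075,.075,.123],"footNL":[-.08,.09,.006],"footNR":[-.08,-.09,.006],"edgeL":[-.021,.056,.081],"edgeR":[-.021,-.056,.081]}
for n,cc in(("top",.016),("skirt",.000)):
    for s,b in(("L",.042),("R",-.042)): q["lid"+n+s]=case(-.055,b,cc)
for s,b in(("L",.037),("R",-.037)): q["base"+s]=case(-.050,b,-.016)
q["seatTopfar"]=case(.055,-.042,.016)
for n,v in q.items(): print(n,(proj(c,W(P0,np.array(v)))[0]*1.5).round())
E
python3 - <<'E'
import cv2
im=cv2.imread("pics/w1raw.png")[40:260,120:310]
cv2.imwrite("pics/w1c.png",cv2.resize(im,None,fx=2.7*1,fy=2.7,interpolation=cv2.INTER_CUBIC))
E
```

```text
hinge [350. 464.]
strike [340. 141.]
footNL [205.  98.]
footNR [227. 380.]
edgeL [371. 172.]
edgeR [364. 352.]
lidtopL [430. 218.]
lidtopR [417. 375.]
lidskirtL [396. 216.]
lidskirtR [387. 373.]
baseL [362. 222.]
baseR [358. 358.]
seatTopfar [414. 299.]
```

View pics/w1c.png

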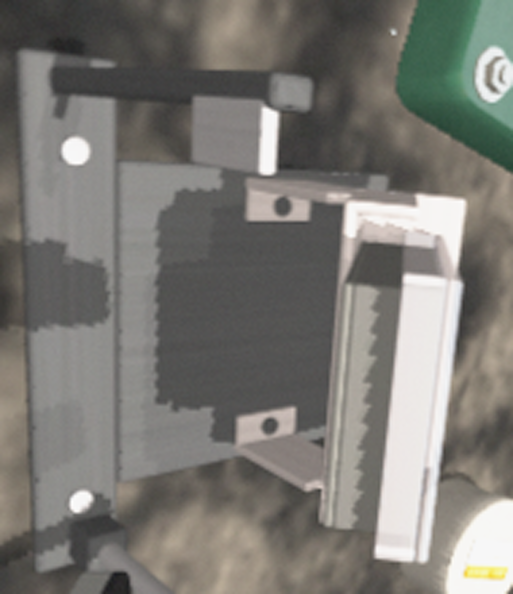

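Crop readings: lid top-edge corners (460,280) and (430,560), skirt edge (402,278) and (375,555), base bottom edge (347,280) and (322,525), foot near corners (20,50) and (38,570). I'll refit using all the views.

Run:
```python
from h import *
from bench import r
ct,cs,cw=(r.camera_info(n) for n in("top","side","wrist"))
T=lambda x,y:(155+x/5.4,165+y/5.4); S=lambda x,y:(160+x/6,130+y/6); V=lambda x,y:(120+x/2.7,40+y/2.7)
def obs(p): 
 a=p[3]; case=lambda x,b,c:SEAT+R.from_euler("z",0).apply((x)*D+(b+p[4])*Y+(c)*N)
 return [
 ("hinge",ct,T(366,257),[-.075,-.078,.135]),
 ("gend",ct,T(500,462),gate(a,.127,0,.130)),
 ("footNL",ct,T(115,400),[-.08,.09,.006]),
 ("footNR",ct,T(415,305),[-.08,-.09,.006]),
 ("lidNL",ct,T(138,268),case(-.055,.042,.016)),
 ("lidNR",ct,T(280,225),case(-.055,-.042,.016)),
 ("s_hinge",cs,S(400,190),[-.075,-.078,.135]),
 ("s_gtop",cs,S(145,292),gate(a,.127,0,.130)),
 ("s_gbot",cs,S(155,392),gate(a,.127,0,.086)),
 ("s_lidNR",cs,S(445,150),case(-.055,-.042,.016)),
 ("s_lidNL",cs,S(372,97),case(-.055,.042,.016)),
 ("w_tL",cw,V(460,280),case(-.055,.042,.016)),
 ("w_tR",cw,V(430,560),case(-.055,-.042,.016)),
 ("w_sL",cw,V(402,278),case(-.055,.042,.00)),
 ("w_sR",cw,V(375,555),case(-.055,-.042,.00)),
 ("w_bL",cw,V(347,280),case(-.050,.037,-.016)),
 ("w_bR",cw,V(322,525),case(-.050,-.037,-.016)),
 ("w_fL",cw,V(20,50),[-.08,.09,.006]),
 ("w_fR",cw,V(38,570),[-.08,-.09,.006]),
]
f=lambda p:np.concatenate([proj(c,W(p,q))[0]-uv for _,c,uv,q in obs(p)])
b=least_squares(f,np.r_[P0,0],loss="soft_l1"); p=b.x
print(p,b.cost)
for (n,*_),e in zip(obs(p),f(p).reshape(-1,2)): print(n,e.round(1))
# triangulate lid upper corners independently (top+side+wrist)
for n,k in(("L",(5,4)),):pass
for n,vs in(("NL",[(ct,T(138,268)),(cs,S(372,97)),(cw,V(460,280))]),("NR",[(ct,T(280,225)),(cs,S(445,150)),(cw,V(430,560))])):
    g=least_squares(lambda x:np.concatenate([proj(c,x)[0]-uv for c,uv in vs]),[.48,.41,.13]); print(n,g.x,g.cost,"model",W(p,case:=SEAT-.055*D+(.042 if n=="NL" else -.042)*Y+.016*N))
```

```text
[ 0.5266  0.4199  0.3064  1.8572 -0.0013] 59.103077628414454
hinge [-0.3  0.3]
gend [1.4 0.2]
footNL [-1.  -3.6]
footNR [-1. -5.]
lidNL [-3.5 -2.4]
lidNR [-1.1 -4.2]
s_hinge [-1.8 -0.5]
s_gtop [-0.4 -0.6]
s_gbot [-0.2  0. ]
s_lidNR [-0.4 -1.7]
s_lidNL [-1.8 -1.5]
w_tL [-0.2 -1.5]
w_tR [-0.4  0.6]
w_sL [-1.4 -2.6]
w_sR [-0.3  0.7]
w_bL [-3.5  0.7]
w_bR [0.2 1.6]
w_fL [14.7  1.6]
w_fR [16.  -1.6]
NL [0.4841 0.4474 0.1365] 9.947162054113582 model [0.4828 0.4501 0.1372]
NR [0.5067 0.3693 0.1378] 10.376874974186503 model [0.5082 0.37   0.1372]
```

Run:
```python
from h import *
from bench import r
ct,cs,cw=(r.camera_info(n) for n in("top","side","wrist"))
T=lambda x,y:(155+x/5.4,165+y/5.4); S=lambda x,y:(160+x/6,130+y/6); V=lambda x,y:(120+x/2.7,40+y/2.7)
def obs(p): 
 a=p[3]; case=lambda x,b,c:SEAT+x*D+(b+p[4])*Y+c*N; fx=p[5]
 return [(ct,T(366,257),[-.075,-.078,.135]),(ct,T(500,462),gate(a,.127,0,.130)),
 (ct,T(115,400),[fx,.09,.006]),(ct,T(415,305),[fx,-.09,.006]),
 (cs,S(400,190),[-.075,-.078,.135]),(cs,S(145,292),gate(a,.127,0,.130)),(cs,S(155,392),gate(a,.127,0,.086)),
 (cs,S(445,150),case(-.055,-.042,.016)),(cs,S(372,97),case(-.055,.042,.016)),
 (cw,V(460,280),case(-.055,.042,.016)),(cw,V(430,560),case(-.055,-.042,.016)),
 (cw,V(402,278),case(-.055,.042,.00)),(cw,V(375,555),case(-.055,-.042,.00)),
 (cw,V(347,280),case(-.050,.037,-.016)),(cw,V(322,525),case(-.050,-.037,-.016)),
 (cw,V(20,50),[fx,.09,.006]),(cw,V(38,570),[fx,-.09,.006])]
f=lambda p:np.concatenate([proj(c,W(p,q))[0]-uv for c,uv,q in obs(p)])
b=least_squares(f,np.r_[P0,0,-.08],loss="soft_l1"); p=b.x
print(p,b.cost); print(f(p).reshape(-1,2).round(1).tolist())
o=r.get_obs(); print("seat",W(p,SEAT),"tcp",o["tcp_pos"])
print(plan(o,W(p,case(-.11,p[4],0)),tool(D,N)(p))); print(plan(o,W(p,case(-.015,p[4],0)),tool(D,N)(p)))
```

```text
[ 0.5283  0.419   0.2867  1.8786 -0.001  -0.0955] 12.866201345790468
[[-0.3, 0.4], [1.4, 0.2], [0.1, 0.2], [0.4, -0.1], [-1.9, -0.5], [-0.4, -0.6], [-0.2, 0.0], [-0.1, -1.7], [-1.0, -1.6], [1.8, -1.1], [0.0, 0.8], [0.8, -2.5], [0.3, 0.7], [-1.3, 0.5], [0.8, 1.4], [-0.1, -0.7], [0.6, 2.6]]
seat [0.5235 0.4176 0.087 ] tcp [0.4372 0.3835 0.1775]
(array([ 0.0195,  0.0027, -0.0066,  1.01  , -0.26  ,  0.46  ]), 'rows>=0.5')
(array([ 0.1144,  0.0065, -0.0043,  1.01  , -0.26  ,  0.46  ]), 'rows>=1.8')
```

Call:
{"op": "carry_out", "data": {
  "targets": [0.064,0.02,0.0027,-0.0066,1.01,-0.26,0.46,0.064,0.02,0.0027,-0.0066,1.01,-0.26,0.46,0.064,0.02,0.0027,-0.0066,1.01,-0.26,0.46,0.064,0.045,0.004,-0.006,1.01,-0.26,0.46,0.064,0.07,0.005,-0.005,1.01,-0.26,0.46,0.064,0.095,0.006,-0.0045,1.01,-0.26,0.46,0.064,0.114,0.0065,-0.0043,1.01,-0.26,0.46,0.064,0.114,0.0065,-0.0043,1.01,-0.26,0.46,0.064,0.114,0.0065,-0.0043,1.01,-0.26,0.46],
  "squeeze": 80
}}

```text
clock: 2.45
tcp_pos: [0.5133, 0.4133, 0.0984]
orientation: [1.362, 0.809, -0.391]
contact_force: [-0.4, -0.3, -0.8]
grip_width: 0.0639
```

```bash
cat >> h.py <<'E'
P1=np.array([.5283,.419,.2867,1.8786]); B=-.001
E
python3 - <<'E'
from h import *
from bench import r
o=r.get_obs(); print(o["clock"],o["joints"],o["contact_force"],o["grip_width"]); print(plan(o,W(P1,case(-.015,B,0)),tool(D,N)(P1)))
im=r.grab_frame("wrist"); s=r.grab_frame("side")[120:210,160:285]
cv2.imwrite("pics/w2.png",np.hstack([cv2.resize(im[60:360,130:430],(400,400)),cv2.resize(s,(400,288))[:400].__class__ and cv2.copyMakeBorder(cv2.resize(s,(400,288)),0,112,0,0,0)]))
E
```

```text
2.45 [-1.3592  0.5455  0.4298  2.2513  2.1825  0.3636 -2.8887] [-0.4258 -0.2606 -0.7713] 0.06393570022912683
(array([ 0.0008, -0.0003, -0.0002,  0.    , -0.    ,  0.    ]), 'rows>=0.0')
```

View pics/w2.png

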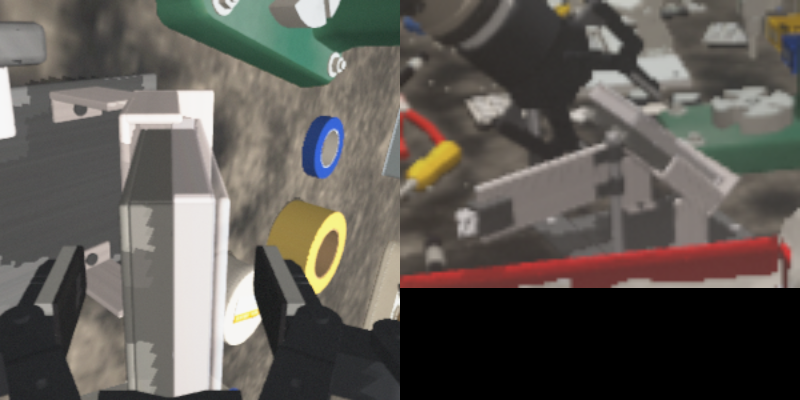

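The case sits midway between the fingers (inner faces at x≈85 and 255, case at 122–228) and at their middle height. I'll close now.

Call:
{"op": "carry_out", "data": {
  "targets": [0.02,0.001,0,0,0,0,0,0.02,0.001,0,0,0,0,0,0.02,0.001,0,0,0,0,0,0.02,0.001,0,0,0,0,0,0.02,0.001,0,0,0,0,0,0.02,0.001,0,0,0,0,0],
  "squeeze": 90
}}

```text
clock: 3.3
tcp_pos: [0.5136, 0.4145, 0.0989]
orientation: [1.363, 0.81, -0.388]
contact_force: [-6.2, -2.6, 9.9]
grip_width: 0.0307
```

Call:
{"op": "carry_out", "data": {
  "targets": [0.02,0.0,0.005,0,0,0,0,0.02,-0.005,0.015,0,0,0,0,0.02,-0.02,0.03,0,0,0,0,0.02,-0.035,0.05,0,0,0,0,0.02,-0.05,0.07,0,0,0,0,0.02,-0.06,0.09,0,0,0,0,0.02,-0.07,0.11,0,0,0,0,0.02,-0.07,0.11,0,0,0,0]
}}

```text
clock: 4.3
tcp_pos: [0.5413, 0.4227, 0.228]
orientation: [1.366, 0.809, -0.387]
contact_force: [-0.1, 0.4, -3.9]
grip_width: 0.0309
```

Run:
```python
from h import *
from bench import r
o=r.get_obs(); print(o["clock"],o["joints"],o["tcp_pos"],o["contact_force"],o["moment"],o["grip_width"]); 
print(plan(o,W(P1,case(-.015-.07,B,.11)),tool(D,N)(P1)))
```

```text
4.3 [-1.6135  0.3723  0.7896  2.1486  1.2197  0.2008 -1.812 ] [0.5413 0.4227 0.228 ] [-0.0951  0.4313 -3.8729] [-0.3953  1.2479 -0.0172] 0.030852874108643992
(array([ 0.0016, -0.0028,  0.0009, -0.02  , -0.04  , -0.04  ]), 'rows>=0.1')
```

Call:
{"op": "carry_out", "data": {
  "targets": [0.02,0,0,0,1.5,0,0,0.02,0,0,0,3,0,0,0.02,0,0,0,4.5,0,0,0.02,0,0,0,6,0,0]
}}

```text
clock: 4.8
tcp_pos: [0.5408, 0.4222, 0.2271]
orientation: [1.853, 0.733, -0.631]
contact_force: [-0.1, 0.3, -3.9]
grip_width: 0.0306
```

Run:
```python
from h import *
from bench import r
o=r.get_obs(); print(o["joints"],o["tcp_pos"],o["contact_force"],o["moment"],o["grip_width"]);
```

```text
[-1.6358  0.3821  0.8199  2.1513  1.1994  0.1857 -2.3246] [0.5408 0.4222 0.2271] [-0.0992  0.2732 -3.9247] [-0.3727  1.2442 -0.001 ] 0.030557134566462713
```

Call:
{"op": "carry_out", "data": {
  "targets": [0.02,0,0,0,-1,0,0,0.02,0,0,0,-3,0,0,0.02,0,0,0,-5,0,0,0.02,0,0,0,-7,0,0,0.02,0,0,0,-9,0,0,0.02,0,0,0,-11,0,0,0.02,0,0,0,-13,0,0,0.02,0,0,0,-15,0,0,0.02,0,0,0,-17,0,0,0.02,0,0,0,-19,0,0,0.02,0,0,0,-21,0,0,0.02,0,0,0,-21,0,0]
}}

```text
clock: 6.3
tcp_pos: [0.5405, 0.4217, 0.2264]
orientation: [0.143, 0.808, 0.167]
contact_force: [0.7, 0.3, -3.5]
grip_width: 0.0309
```

Run:
```python
from h import *
from bench import r
o=r.get_obs(); print(o["joints"],o["tcp_pos"],o["contact_force"],o["moment"],o["grip_width"]); 
print(plan(o,W(P1,case(-.085,B,.11)),tool(D,-N)(P1)))
```

```text
[-1.4319  0.3221  0.5528  2.1419  1.3299  0.2976 -0.5907] [0.5405 0.4217 0.2264] [ 0.7195  0.3003 -3.4888] [-0.3557  1.2828  0.0343] 0.030875682285519904
(array([  0.0012,  -0.0004,  -0.0009, -21.09  ,   0.05  ,  -0.    ]), 'rows>=9.9')
```

Call:
{"op": "carry_out", "data": {
  "targets": [0.02,0,0,0,-1,0,0,0.02,0,0,0,-3,0,0,0.02,0,0,0,-5,0,0,0.02,0,0,0,-7,0,0,0.02,0,0,0,-9,0,0,0.02,0,0,0,-11,0,0,0.02,0,0,0,-13,0,0,0.02,0,0,0,-15,0,0,0.02,0,0,0,-17,0,0,0.02,0,0,0,-19,0,0,0.02,0.001,0,-0.001,-21.1,0,0,0.02,0.001,0,-0.001,-21.1,0,0]
}}

```text
clock: 7.8
tcp_pos: [0.5403, 0.4217, 0.2245]
orientation: [-1.579, 0.401, 0.833]
contact_force: [1.1, -0.0, -3.6]
grip_width: 0.0309
```

Run:
```python
from h import *
from bench import r
o=r.get_obs(); print(o["clock"],o["joints"],o["tcp_pos"],o["contact_force"],o["moment"],o["grip_width"]); 
for a,c in((-.085,.11),(-.017,.02),(-.017,.002)): print(plan(o,W(P1,case(a,B,c)),tool(D,-N)(P1)))
c=r.camera_info("wrist");im=r.grab_frame("wrist"); cv2.imwrite("pics/w3raw.png",im)
Rt=R.from_rotvec(o["orientation"])
def tl(q): return o["tcp_pos"]+Rt.apply(q)
# held case: centre at +.015 along tool x; lid at -n => tool +y... corners of near end
for y,n in((.016,"lid"),(-.016,"base")):
  for z in(-.042,.042): print(n,z,proj(c,tl([-.04 if n=="lid" else -.035,y,z if n=="lid" else z*.037/.042]))[0].round())
s=r.grab_frame("side")[60:210,150:310]
cv2.imwrite("pics/w3.png",np.hstack([cv2.resize(im,(512,384)),cv2.resize(s[:, :120],(288,384))]))
```

```text
7.8 [-1.3368  0.3102  0.4351  2.1379  1.366   0.3368  1.2206] [0.5403 0.4217 0.2245] [ 1.1215 -0.0347 -3.6152] [-0.3923  1.213  -0.0114] 0.03086521797338109
(array([-0.    , -0.0006, -0.0002, -0.04  ,  0.02  ,  0.03  ]), 'rows>=0.0')
(array([ 0.0678,  0.0896, -0.0007, -0.04  ,  0.02  ,  0.03  ]), 'rows>=1.8')
(array([ 0.0678,  0.1076, -0.0007, -0.04  ,  0.02  ,  0.03  ]), 'rows>=2.0')
lid -0.042 [300. 204.]
lid 0.042 [292. 378.]
base -0.042 [214. 212.]
base 0.042 [221. 360.]
```

View pics/w3.png

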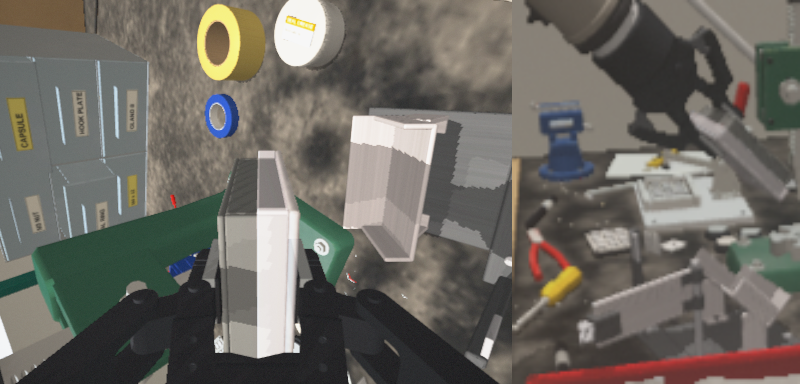

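The flipped case is still square in the jaws. Its near end runs from (218,211) to (300,352), the same pixels as before the lift, so it hasn't slipped. The stand bed is clear. I'll lower it 18 mm short of the stop, then slide it down.

Call:
{"op": "carry_out", "data": {
  "targets": [0.02,0.015,0.03,0,0,0,0,0.02,0.03,0.055,0,0,0,0,0.02,0.045,0.075,-0.0005,0,0,0,0.02,0.05,0.09,-0.0005,0,0,0,0.02,0.05,0.1,-0.0005,0,0,0,0.02,0.05,0.104,-0.0005,0,0,0,0.02,0.05,0.104,-0.0005,0,0,0]
}}

```text
clock: 8.78
tcp_pos: [0.5041, 0.4114, 0.1162]
orientation: [-1.577, 0.401, 0.833]
contact_force: [-0.5, -0.4, -3.0]
grip_width: 0.031
```

Run:
```python
from h import *
from bench import r
o=r.get_obs(); print(o["clock"],o["joints"],o["contact_force"],o["moment"],o["grip_width"]); 
for a,c in((-.017,.004),(-.015,0)): print(plan(o,W(P1,case(a,B,c)),tool(D,-N)(P1)))
```

```text
8.775 [-1.265   0.474   0.2901  2.2586  2.0103  0.4199  0.4528] [-0.4727 -0.4192 -3.0024] [-0.3333  1.2812 -0.0329] 0.03099875995395414
(array([ 0.018 ,  0.0023, -0.0007, -0.06  ,  0.03  ,  0.03  ]), 'rows>=0.3')
(array([ 0.02  ,  0.0063, -0.0007, -0.06  ,  0.03  ,  0.03  ]), 'rows>=0.3')
```

Call:
{"op": "carry_out", "data": {
  "targets": [0.02,0.006,0.001,-0.0005,0,0,0,0.02,0.012,0.002,-0.0005,0,0,0,0.02,0.017,0.003,-0.0005,0,0,0,0.02,0.018,0.005,-0.0005,0,0,0,0.02,0.019,0.006,-0.0005,0,0,0,0.02,0.019,0.006,-0.0005,0,0,0]
}}

```text
clock: 9.52
tcp_pos: [0.5141, 0.4137, 0.0994]
orientation: [-1.577, 0.4, 0.83]
contact_force: [3.1, -0.7, 0.1]
grip_width: 0.0307
```

Run:
```python
from h import *
from bench import r
o=r.get_obs(); Rt=R.from_rotvec(o["orientation"]); print(o["clock"],o["contact_force"],"tool frame",Rt.inv().apply(o["contact_force"]-[0,0,-3.]),o["moment"],o["grip_width"]); 
print(plan(o,W(P1,case(-.015,B,0)),tool(D,-N)(P1)))
im=r.grab_frame("side")[130:210,190:290]; cv2.imwrite("pics/s4.png",cv2.resize(im,None,fx=7,fy=7,interpolation=cv2.INTER_CUBIC))
```

```text
9.525 [ 3.0839 -0.6504  0.0992] tool frame [-0.2109 -4.1631 -1.4704] [-0.2111  0.1059  0.0885] 0.030716924885661762
(array([ 0.001 ,  0.0016,  0.0001, -0.07  ,  0.02  ,  0.06  ]), 'rows>=0.0')
```

View pics/s4.png

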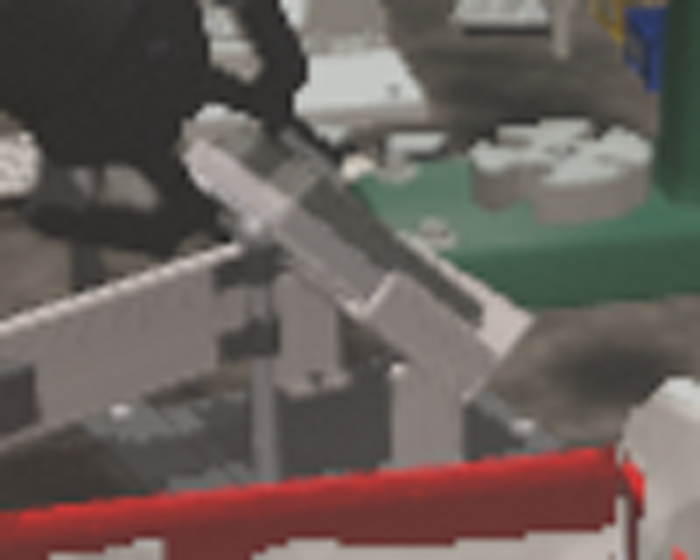

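The lid is down on the bed: 4 N along the bed normal, and the side view shows it flat between the cheeks. I'll ease it down the slope and release.

Call:
{"op": "carry_out", "data": {
  "targets": [0.02,0.003,0,0,0,0,0,0.02,0.004,0,0,0,0,0,0.034,0.003,0,0,0,0,0,0.045,0.003,0,0,0,0,0,0.06,0.003,0,0,0,0,0,0.064,0.003,0,0,0,0,0,0.064,0.003,0,0,0,0,0,0.064,0.003,0,0,0,0,0,0.064,0.003,0,0,0,0,0],
  "squeeze": 20
}}

```text
clock: 10.7
tcp_pos: [0.5161, 0.4143, 0.0973]
orientation: [-1.577, 0.4, 0.83]
contact_force: [-0.1, 0.4, -0.5]
grip_width: 0.0639
```

Call:
{"op": "carry_out", "data": {
  "targets": [0.064,-0.005,0,0,0,0,0,0.064,-0.02,0,0,0,0,0,0.064,-0.04,0,0,0,0,0,0.064,-0.065,0,0,0,0,0,0.064,-0.09,0,0,0,0,0,0.064,-0.12,0,0,0,0,0,0.064,-0.12,0,0,0,0,0,0.064,-0.12,0,0,0,0,0]
}}

```text
clock: 11.7
tcp_pos: [0.4346, 0.3902, 0.1817]
orientation: [-1.577, 0.399, 0.83]
contact_force: [0.1, -0.4, 0.1]
grip_width: 0.0641
```

Run:
```python
from h import *
from bench import r
o=r.get_obs(); print(o["clock"],o["joints"],o["tcp_pos"],o["contact_force"],o["grip_width"]); 
c=r.camera_info("wrist"); im=r.grab_frame("wrist"); s=r.grab_frame("side")[130:210,190:290]
for n,v in {"lidL":case(-.055,.042,-.016),"lidR":case(-.055,-.042,-.016),"baseL":case(-.05,.037,.016),"baseR":case(-.05,-.037,.016),"hinge":[-.075,-.078,.135]}.items(): print(n,proj(c,W(P1,np.array(v)))[0].round())
a=cv2.resize(im,(400,300)); b=cv2.resize(s,(375,300),interpolation=cv2.INTER_CUBIC); cv2.imwrite("pics/w5.png",np.hstack([a,b]))
ty=c
# gate: pre-push and contact poses, fingers pointing down, closed. jaws along panel
for ang in(P1[3],): 
  for off in(.06,.03): print("push",off,W(P1,gate(ang,.085,off,.1)))
```

```text
11.7 [-1.4907  0.2569  0.3867  2.3596  1.6259  0.4704  0.7885] [0.4346 0.3902 0.1817] [ 0.0519 -0.4248  0.0974] 0.06410003180729856
lidL [279. 248.]
lidR [280. 145.]
baseL [239. 240.]
baseR [237. 151.]
hinge [284.  94.]
push 0.06 [0.4416 0.2257 0.1   ]
push 0.03 [0.4248 0.2505 0.1   ]
```

View pics/w5.png

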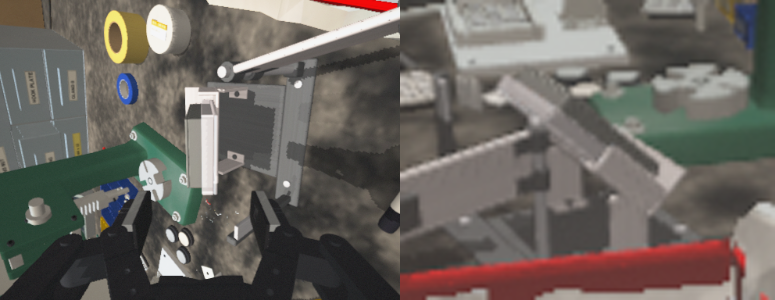

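The case lies flat with the lid underneath. In the wrist view the lid's outer edge is at x≈217/0.78=278 and its lower end at y≈250, against predictions of (279,248). Next I check the tray height and plan the gate push.

Run:
```python
from h import *
from bench import r
o=r.get_obs(); ct,cs=r.camera_info("top"),r.camera_info("side")
for a,b in(((248,175),(285,198)),((248,274),(155,207))):
    g=least_squares(lambda x:np.concatenate([proj(ct,x)[0]-a,proj(cs,x)[0]-b]),[.45,.2,.05]); print("tray",g.x,g.cost)
Rt=tool([0,0,-1],[-1,0,0])(P1)
for n,w in (("up",[.43,.36,.27]),("over",W(P1,gate(P1[3],.078,.065,.27))),("down",W(P1,gate(P1[3],.078,.065,.102)))): print(n,np.round(w,3),plan(o,np.array(w),Rt))
```

```text
tray [0.6078 0.2511 0.0494] 9.195662993707288
tray [0.3023 0.2584 0.0614] 1.2853547719872935
up [0.43 0.36 0.27] (array([-0.0718, -0.054 , -0.0267, -0.06  ,  0.04  ,  9.06  ]), 'rows>=4.2')
over [0.45  0.225 0.27 ] (array([-0.0852, -0.0417, -0.1616, -0.06  ,  0.04  ,  9.06  ]), 'rows>=4.2')
down [0.45  0.225 0.102] (array([ 0.033 ,  0.0777, -0.1624, -0.06  ,  0.04  ,  9.06  ]), 'rows>=4.2')
```

Call:
{"op": "carry_out", "data": {
  "targets": [0.03,-0.035,-0.025,-0.01,0,0,3,0.0,-0.072,-0.054,-0.027,0,0,6,0.0,-0.072,-0.054,-0.027,0,0,9.06,0.0,-0.072,-0.054,-0.027,0,0,9.06,0.0,-0.076,-0.05,-0.07,0,0,9.06,0.0,-0.08,-0.046,-0.115,0,0,9.06,0.0,-0.085,-0.042,-0.162,0,0,9.06,0.0,-0.085,-0.042,-0.162,0,0,9.06,0.0,-0.085,-0.042,-0.162,0,0,9.06,0.0,-0.085,-0.042,-0.162,0,0,9.06]
}}

```text
clock: 13.05
tcp_pos: [0.4505, 0.2249, 0.2691]
orientation: [-1.412, 1.061, 1.416]
contact_force: [-0.5, 0.3, 0.8]
grip_width: 0.0002
```

Run:
```python
from h import *
from bench import r
o=r.get_obs(); print(o["joints"],o["tcp_pos"],o["grip_width"]); Rt=tool([0,0,-1],[-1,0,0])(P1)
print(plan(o,W(P1,gate(P1[3],.078,.065,.102)),Rt))
```

```text
[-1.0298  0.1573  0.5038  1.939  -0.0896  1.0663  2.9367] [0.4505 0.2249 0.2691] 0.00017234687752730753
(array([ 0.1671,  0.    ,  0.0002, -0.04  ,  0.03  , -0.01  ]), 'rows>=2.7')
```

Call:
{"op": "carry_out", "data": {
  "targets": [0.0,0,0,0,2,0,0,0.0,0,0,0,4,0,0,0.0,0,0,0,6,0,0,0.0,0,0,0,8,0,0,0.0,0,0,0,10,0,0,0.0,0,0,0,12,0,0,0.0,0,0,0,14,0,0,0.0,0.04,0,0,16,0,0,0.0,0.08,0,0,18,0,0,0.0,0.12,0,0,18,0,0,0.0,0.167,0,0,18,0,0,0.0,0.167,0,0,18,0,0]
}}

```text
clock: 14.55
tcp_pos: [0.4467, 0.2248, 0.0993]
orientation: [-0.225, 1.567, 0.223]
contact_force: [0.0, -0.2, 1.1]
grip_width: -0.0002
```

Run:
```python
from h import *
from bench import r
o=r.get_obs(); print(o["clock"],o["joints"],o["tcp_pos"],o["contact_force"])
Rt=tool([0,0,-1],[0,1,0])(P1)
R1=R.from_rotvec(o["orientation"]); print(R1.inv().apply(W(P1,[1,0,0])-W(P1,[0,0,0])))
for a in np.r_[np.arange(1.85,0,-.15),.0]:
    print(round(a,2),plan(o,W(P1,gate(a,.078,.018,.102)),R1)[0][:3])
```

```text
14.55 [-1.0691  0.432   0.5982  2.1084 -0.3713  0.7117  1.6298] [0.4467 0.2248 0.0993] [ 0.0243 -0.2117  1.0699]
[-0.0077  0.0013  1.    ]
1.85 [-0.0026  0.0464 -0.0119]
1.7 [-0.0026  0.0573 -0.017 ]
1.55 [-0.0025  0.0688 -0.0203]
1.4 [-0.0025  0.0807 -0.0219]
1.25 [-0.0025  0.0927 -0.0217]
1.1 [-0.0026  0.1045 -0.0197]
0.95 [-0.0026  0.1159 -0.0159]
0.8 [-0.0027  0.1267 -0.0105]
0.65 [-0.0027  0.1364 -0.0036]
0.5 [-0.0028  0.1451  0.0048]
0.35 [-0.0029  0.1524  0.0143]
0.2 [-0.0029  0.1581  0.0248]
0.05 [-0.003   0.1623  0.036 ]
0.0 [-0.0031  0.1633  0.0399]
```

Call:
{"op": "carry_out", "data": {
  "targets": [0.0,-0.002,0.024,-0.008,0,0,0,0.0,-0.0025,0.046,-0.012,0,0,0,0.0,-0.0025,0.057,-0.017,0,0,0,0.0,-0.0025,0.069,-0.02,0,0,0,0.0,-0.0025,0.081,-0.022,0,0,0,0.0,-0.0025,0.093,-0.022,0,0,0,0.0,-0.0025,0.105,-0.02,0,0,0,0.0,-0.0025,0.116,-0.016,0,0,0,0.0,-0.0025,0.127,-0.01,0,0,0,0.0,-0.0025,0.136,-0.004,0,0,0,0.0,-0.003,0.145,0.005,0,0,0,0.0,-0.003,0.152,0.014,0,0,0]
}}

```text
clock: 16.05
tcp_pos: [0.4179, 0.3753, 0.1021]
orientation: [-0.226, 1.567, 0.223]
contact_force: [-0.6, 0.0, -0.1]
grip_width: 0.0003
```

Run:
```python
from h import *
from bench import r
o=r.get_obs(); print(o["clock"],o["joints"],o["tcp_pos"],o["contact_force"])
R1=R.from_rotvec(o["orientation"])
for a in (.35,.2,.1,.05,0): print(round(a,2),plan(o,W(P1,gate(a,.078,.018,.102)),R1)[0][:3])
im=r.grab_frame("top")[165:275,155:265]; s=r.grab_frame("side")[120:210,160:285]
cv2.imwrite("pics/g1.png",np.hstack([cv2.resize(im,(390,390),interpolation=cv2.INTER_CUBIC),cv2.resize(s,(400,390),interpolation=cv2.INTER_CUBIC)]))
```

```text
16.05 [-1.2804  0.5149  0.5765  1.9645 -0.3955  0.7816  1.3809] [0.4179 0.3753 0.1021] [-0.6346  0.0354 -0.1397]
0.35 [ 0.0001 -0.0002 -0.0004]
0.2 [0.0001 0.0056 0.0101]
0.1 [-0.      0.0085  0.0175]
0.05 [-0.      0.0097  0.0214]
0 [-0.0001  0.0107  0.0252]
```

View pics/g1.png

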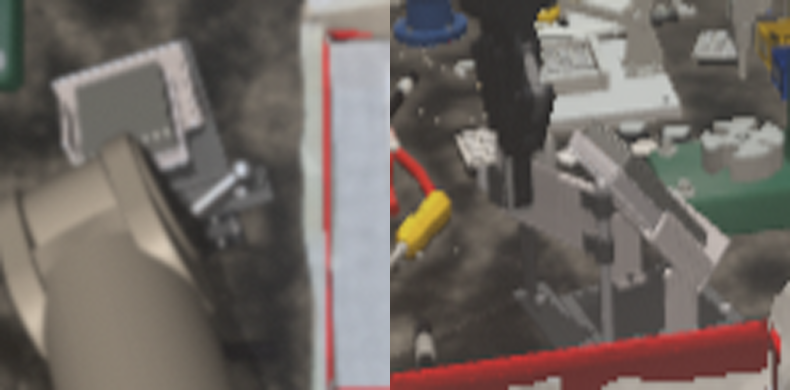

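The gate is following: in the top view it now runs from (240,170) to (195,210). The case is still in place. I'll push it over the latch.

Call:
{"op": "carry_out", "data": {
  "targets": [0.0,0,0.0055,0.01,0,0,0,0.0,0,0.0085,0.0175,0,0,0,0.0,0,0.01,0.022,0,0,0,0.0,0,0.0105,0.026,0,0,0,0.0,0,0.0105,0.029,0,0,0,0.0,0,0.0105,0.032,0,0,0,0.0,0,0.0105,0.034,0,0,0,0.0,0,0.0105,0.034,0,0,0]
}}

```text
clock: 17.15
tcp_pos: [0.4437, 0.3945, 0.1017]
orientation: [-0.228, 1.575, 0.224]
contact_force: [-15.6, -6.4, 14.0]
grip_width: 0.0002
```

Run:
```python
from h import *
from bench import r
o=r.get_obs(); R1=R.from_rotvec(o["orientation"]);print(o["clock"],o["tcp_pos"],R1.inv().apply(o["contact_force"]))
print(plan(o,W(P1,gate(0,.078,.018,.102)),R1)[0][:3])
```

```text
17.15 [0.4437 0.3945 0.1017] [-13.7257  -1.7524 -17.0447]
[-0.0002 -0.0004 -0.0049]
```

Call:
{"op": "carry_out", "data": {
  "targets": [0.0,0,0,0.003,0,0,0,0.0,0,0,0.003,0,0,0,0.0,0,0,-0.03,0,0,0,0.0,-0.03,0,-0.06,0,0,0,0.0,-0.09,0,-0.06,0,0,0,0.0,-0.15,0.06,-0.03,0,0,0,0.0,-0.15,0.12,-0.03,0,0,0,0.0,-0.15,0.18,-0.03,0,0,0,0.0,-0.15,0.24,-0.03,0,0,0,0.0,-0.15,0.24,-0.03,0,0,0,0.0,-0.15,0.24,-0.03,0,0,0]
}}

```text
clock: 18.52
tcp_pos: [0.3492, 0.6174, 0.2515]
orientation: [-0.229, 1.574, 0.224]
contact_force: [0.3, -1.3, 0.1]
grip_width: -0.0004
```

Run:
```python
from h import *
from bench import r
o=r.get_obs(); print(o["clock"],o["tcp_pos"],o["contact_force"],o["qvel"])
ct,cs=r.camera_info("top"),r.camera_info("side")
t=r.grab_frame("top")[165:275,155:265]; s=r.grab_frame("side")[120:210,160:285]
for n,c,u0,v0,fx,fy in(("top",ct,155,165,390/110,390/110),("side",cs,160,120,400/125,390/90)):
  for a in(0,.1): print(n,a,[((proj(c,W(P1,gate(a,q,0,.13)))[0]-[u0,v0])*[fx,fy]).round() for q in(0,.127)])
cv2.imwrite("pics/g2.png",np.hstack([cv2.resize(t,(390,390),interpolation=cv2.INTER_CUBIC),cv2.resize(s,(400,390),interpolation=cv2.INTER_CUBIC)]))
```

```text
18.525 [0.3492 0.6174 0.2515] [ 0.2864 -1.3164  0.073 ] [ 0.0251 -0.0303  0.0399  0.0418  0.0136  0.0008  0.0048]
top 0 [array([240., 171.]), array([ 85., 220.])]
top 0.1 [array([240., 171.]), array([ 91., 235.])]
side 0 [array([208., 187.]), array([147., 125.])]
side 0.1 [array([208., 187.]), array([133., 129.])]
```

View pics/g2.png

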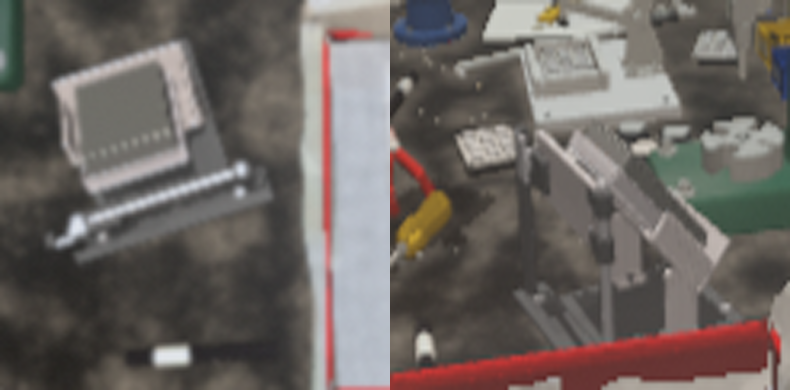

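The gate lies on the predicted shut line: the top view has its end at (87,219) against (85,220) for 0 rad and (91,235) for 0.1 rad. The case is flat in place and the pen hasn't moved. I'll let the arm settle, then hand in.

Call:
{"op": "carry_out", "data": {
  "targets": [0.0,0,0,0,0,0,0,0.0,0,0,0,0,0,0,0.0,0,0,0,0,0,0,0.0,0,0,0,0,0,0]
}}

```text
clock: 19.12
tcp_pos: [0.351, 0.615, 0.2524]
orientation: [-0.226, 1.574, 0.221]
contact_force: [-0.4, 0.1, 0.1]
grip_width: 0.0001
```

```bash
python3 -c "
from bench import r
print(r.hand_in())"
```

```text
the job is handed in; nothing more can be done
None
```

I turned the case over in one grip and laid it back in the stand with the lid underneath. I then let go, pushed the gate shut and handed in at about 19 s of the 64 s. The hand-in gave no verdict.

**Case:** After release, the wrist view showed it flat in the stand, with its lid edge within about 2 px of where a seated case should appear. It hadn't slipped in the jaws: the end face stayed at the same pixels before and after the flip.

**Gate and latch:** I pushed with about 17 N, where 3 to 9 N should take the latch over, until the gate met its stop. After I backed off, the top view showed its free end about 2 px from the line predicted for 0 rad; 0.1 rad would be about 16 px off. I could not see the bolt directly and did not test it by pulling, so the latch snapping in is inferred.

**Bystanders:** The pen was unmoved in the last top view. I didn't check the caliper, tin, spool and label roll in the last pictures, but the arm worked well away from them.

**Disagreements:**
- **Stand foot:** its near edge fitted at about -95 mm, not the -80 mm I had assumed. I left it free in the fit.
- **Lid corners:** my top-view readings were several pixels off the other views, so I dropped them.

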